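Start a UV print exposure: lid, vacuum, start key

ROBOT

A 7-joint arm with a two-finger parallel gripper is mounted at the origin on the work surface. World frame = base frame: x ahead of the robot, y to its left, z up, the work surface at z = 0. Lengths are in m, angles in rad, forces in N, time in s.
With the tool pointing down it reaches from about 0.4 to 0.9 m from the base axis. Payload 5.5 kg.
Tool frame: the origin (TCP) lies at the very end of the fingers, on their centre line; the grasp point (between the pads) lies 19 mm behind it; z points along the fingers, x is the direction in which the jaws open and shut, and the axes are right-handed (so a half turn about z gives the same grasp; the last joint's range is limited). The gripper opens to 92 mm and grips with 3 to 60 N. Pads are 19 mm wide; open, the fingers measure 130 mm over their backs; the gripper's body (75 mm by 190 mm) begins 47 mm behind the grasp point.
Start: joints at [-0.843, 0.501, -0.427, 1.55, 0.221, 1.138, -0.21], TCP at [0.291, 0.581, 0.227] pointing down, gripper open.
Joint ranges: [-2.88, 2.88], [-0.31, 2.03], [-1.54, 1.56], [0.2, 2.42], [-1.41, 4.55], [0.19, 2.02], [-2.57, 2.57]. Speed limits (rad/s): [2.57, 2.57, 3.14, 3.14, 3.14, 3.14, 3.14].

INTERFACE

Orientations are given as a unit quaternion [x, y, z, w].
In Python, from station import bot, read_camera, order gives the robot as it stands. Calls block until the motion is done:
- bot.move_to(position, orientation): joint-space move of the TCP to a pose.
- bot.line_to(position, rot=None, max_speed=0.15, contact_N=None): straight line of the TCP; rot=None keeps the orientation; max_speed is the mean speed in m/s. With contact_N (N) it stops when the force on the tool has changed by that much, and returns True; else False.
- bot.goto_joints(angles): joint-space move.
- bot.gripper_to(opening, grasp_force=None): opening from 0.0 (shut) to 1.0 (fully open); grasp_force is the grip in N (None keeps the last); returns when the fingers have stopped.
- bot.dwell(seconds).
- bot.ik(position, orientation): joint angles nearest the present ones, or None.
- bot.sense(): the state.
- read_camera(name): name is "side" or "top" or "wrist"; returns a dict with "color" (400x640x3 uint8, red, green, blue), "fx", "fy", "cx", "cy" (pixels), "world_from_camera" (4x4, takes a point from camera to world coordinates). Camera axes: x right, y down, z forward; pixel columns grow to the right and rows downward; lengths in m; the calibration is good to about 2 mm. A picture is of the moment at which its call begins. There is no depth.
A pose or a line that the arm cannot do raises bot.PlanningError and nothing moves.
- order.close_job(): hands the job in, once; it reports no verdict.
The state is a dict: "time": time; "q": joint angles; "qvel": joint speeds; "tau": joint torques, N m; "ee_pos": TCP position; "eef_rot": TCP orientation; "ft_force": force on the tool from outside, world axes, zero at the start; "ft_torque": the same for the moment, N m; "finger_gap": opening from 0.0 (shut) to 1.0 (fully open).
Only numpy, scipy, OpenCV 4.12 (cv2) and the standard library are available. Lean on these libraries where they do the work, as an engineer would, in place of code of your own. Each camera call takes 0.05 s, during which the arm holds its last target.

TASK

A coated sheet and its negative already lie on the glass of the UV exposure unit; set the exposure going by pushing and pressing with the fingers only, in this order. Push the open lid down, without slamming it and without raising it first, until it is fully shut; then press the white-marked far end of the vacuum rocker on the controller so that the rocker tips fully over to on; then press the green start key fully in and let it spring back out. Do not press the red stop key or turn the time dial, pick nothing up, and leave the loupe, bottle and measuring cylinder where they stand.

Things in the scene. Friction and masses are not known exactly. Their poses are not given: they have to be found in the camera images.
- unit: UV exposure unit, fixed to the bench: grey base 280 (x) x 340 (y) x 90 high with a glass top over violet lamps. Origin at the centre of its underside; its x axis points from the front (robot side) to the hinge side. Stands to the left or the right of the controller, turned by up to 0.2 rad
- lid (a joint): the unit's flat aluminium lid, 280 deep x 340 wide, 26 thick, mass 0.6 to 1 kg, with a black grip lip (110 wide, 12 thick, reaching 21 out) on its front edge. Hinged along the far edge of the base. Value in rad: 0 = fully shut (frame flat on the base, top face 120 above the bench), growing as the front edge rises; starts between 0.4 and 0.7. The hinge has friction: the lid stays wherever it is left, and closing takes about 2 to 6 N at the front edge
- lid_push (a point): point on the lid's top face, midway across its width and 30 behind its front edge (not counting the lip); moves with the lid. 254 from the hinge line along the lid and 28 above it square to the lid
- lid_hinge (a point): middle of the hinge line on the base, 92 above the bench; its x axis is the unit's x axis and the hinge turns about its y axis
- console: the controller, fixed to the bench: grey case 200 x 200 with a bright aluminium top plate 62 above the bench. Origin at the centre of its underside, x axis from front to back. Front row, 65 in front of the centre: start key, stop key and vacuum rocker in any order, 60 apart. Back half: red display, small black dial, and the loupe standing on it
- vacuum (a joint): vacuum switch: black V-shaped rocker 48 (x) x 24 (y) in a grey frame, rocking about a line along the console's y axis at the middle of its length, with a white bar on its far (+x) half. Value in rad: 0 = off (near half level, far half sloping up by 0.30 rad), 0.30 = on (far half level); it stays where it is left. About 2 to 4 N on the far half tips it; 0.24 and above counts as on
- vacuum_on_end (a point): point on the top of the rocker's far, white-marked half, 17 along the slope from the pivot line; moves with the rocker. When off it is about 81 above the bench and 16 behind the pivot line; fully on it is 76 above the bench and 17 behind
- start (a joint): start key: green flat-topped round push key, 26 across, in a steel collar. Value in m: 0 = out, 0.006 = fully in; springs back. 2 N to start it, 5 N to hold it fully in; 0.0045 and above counts as fully in
- start_top (a point): centre of the green key's top, 82 above the bench when out; moves with the key
- stop (a joint): stop key: red mushroom push key, 36 across, in a steel collar; must not be pressed. Value in m, 0 = out, 0.006 = in
- stop_top (a point): centre of the red mushroom's top, 90 above the bench
- dial (a joint): time dial: black round knob, 36 across, 18 high, with a white pointer, at the back of the controller; not to be turned. Value in rad, 0 at the start, either way
- loupe: black loupe, 42 across, 46 high, standing loose on the back half of the controller; origin at the centre of its underside
- bottle: amber bottle with black cap, 66 across, 150 high, loose, at the left side of the bench; origin at the centre of its underside
- cylinder: clear measuring cylinder with a blue foot 64 across, 200 high, loose, at the right side of the bench; origin at the centre of its underside
Things that resemble listed ones, but are neither listed nor needed, are in the scene too. What is shaped like the loupe but blue or yellow is not meant.

How it is judged:
By the outcome, as a careful person would: the job done as asked, in the order asked, and still so for the second after the job is handed in, with the robot touching nothing.
It also fails if it takes over 58 s, if anything falls off the work surface, if the arm or the gripper's body presses on something with over 40 N, if the wrist force passes 120 N, or if a joint passes its speed limit or range.

## Working session

There is one attempt and no reset: what is moved stays moved. The work goes in short steps, each a Python script; the robot and the scene stay as the last script left them, time stands still between calls to the robot, and variables do not carry over. Pictures are saved under pics/ and viewed, and the job is handed in when it is done.

```bash
mkdir -p pics; ls
python3 - <<'E'
from station import bot, read_camera
import cv2,numpy as np
for n in ["side","top","wrist"]:
    c=read_camera(n); cv2.imwrite(f"pics/{n}0.png",c["color"][:,:,::-1]); print(n,c["fx"],c["fy"],c["cx"],c["cy"],np.round(c["world_from_camera"],4).tolist())
s=bot.sense();print(s["time"],s["ee_pos"],s["eef_rot"],s["finger_gap"])
E
```

```text
pics
side 420.6370236076234 420.6370236076234 318.0140697963385 204.75148478620886 [[0.395, -0.7628, 0.512, 0.0108], [-0.9186, -0.3325, 0.2135, -0.2738], [0.0074, -0.5546, -0.8321, 1.1481], [0.0, 0.0, 0.0, 1.0]]
top 504.0169298810745 504.0169298810745 325.5385752451944 202.4563283916917 [[-0.028, -0.9875, 0.1553, 0.376], [-0.9996, 0.0279, -0.0025, 0.0156], [-0.0018, -0.1553, -0.9879, 1.7231], [0.0, 0.0, 0.0, 1.0]]
wrist 299.79539982999165 299.79539982999165 317.3901023033971 206.15617264041407 [[0.4484, 0.8501, 0.2762, 0.2161], [0.8939, -0.4255, -0.1415, 0.6186], [-0.0028, 0.3103, -0.9506, 0.3833], [0.0, 0.0, 0.0, 1.0]]
0.15 [0.29116553 0.58054247 0.22589113] [ 8.50953081e-01  5.25241141e-01 -6.70242248e-04  3.84535788e-04] 0.9995355315534376
```

View pics/top0.png

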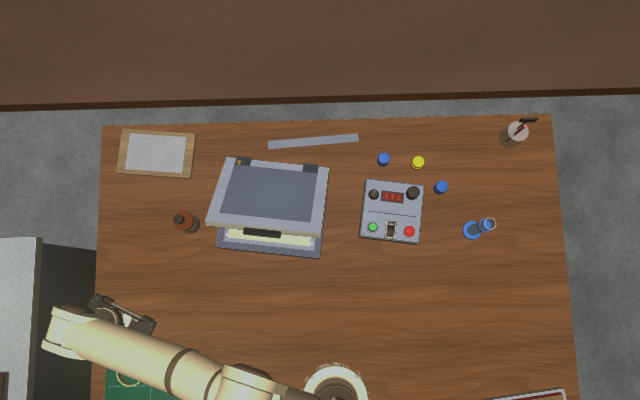

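View pics/side0.png

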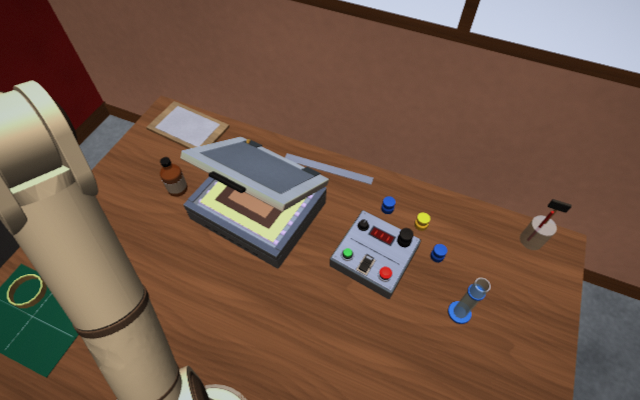

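Top view: unit with open lid at about (268,205), controller at about (392,210) with the green key at (373,227), rocker at (391,229) and red key at (409,231). I'll enlarge both.

Run:
```python
import cv2
t=cv2.imread("pics/top0.png");s=cv2.imread("pics/side0.png")
def g(im,x0,y0,x1,y1,k,n):
    o=cv2.resize(im[y0:y1,x0:x1],None,fx=k,fy=k,interpolation=cv2.INTER_CUBIC)
    for x in range((x0//10+1)*10,x1,10): cv2.putText(o,str(x),((x-x0)*k,8),0,.3,(0,255,255));cv2.line(o,((x-x0)*k,10),((x-x0)*k,16),(0,255,255))
    for y in range((y0//10+1)*10,y1,10): cv2.putText(o,str(y),(0,(y-y0)*k),0,.3,(0,255,255));cv2.line(o,(18,(y-y0)*k),(24,(y-y0)*k),(0,255,255))
    cv2.imwrite("pics/"+n,o)
g(t,350,170,430,250,7,"c1.png"); g(t,200,150,340,265,5,"c2.png"); g(s,320,200,430,300,6,"c3.png"); g(s,175,125,335,270,4,"c4.png")
```

```text
(no output)
```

View pics/c1.png

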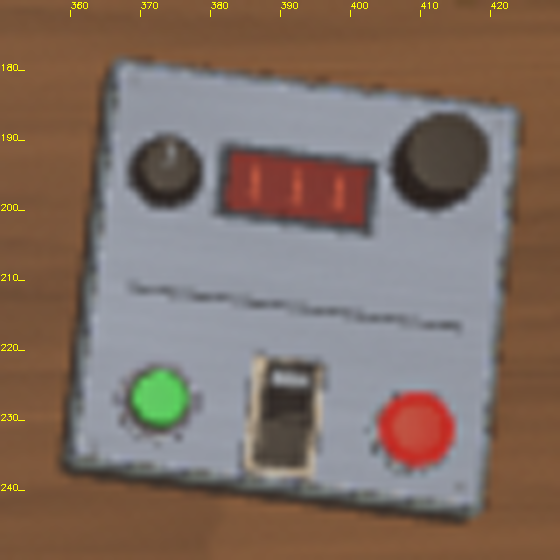

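View pics/c2.png

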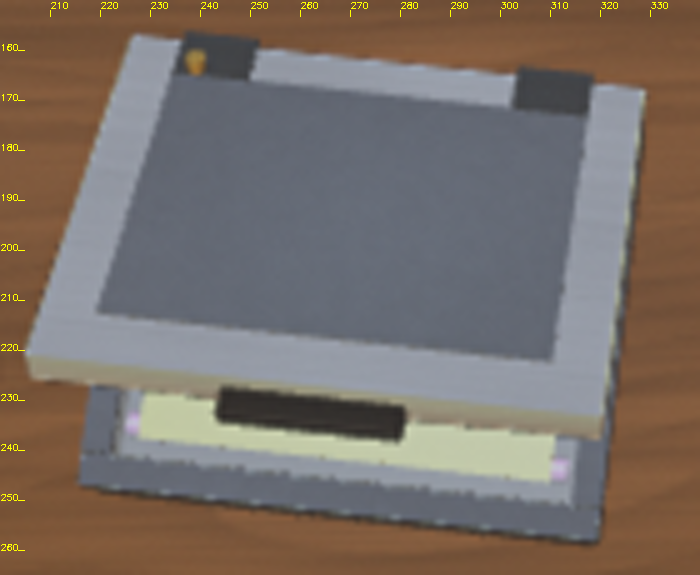

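View pics/c3.png

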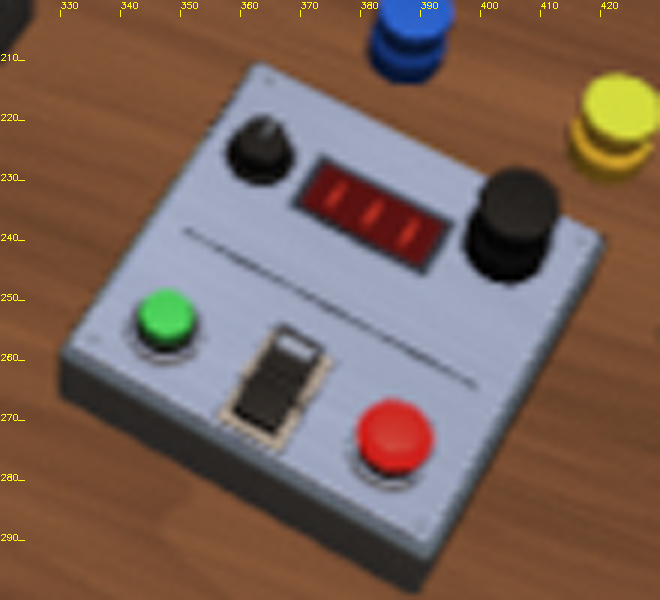

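View pics/c4.png

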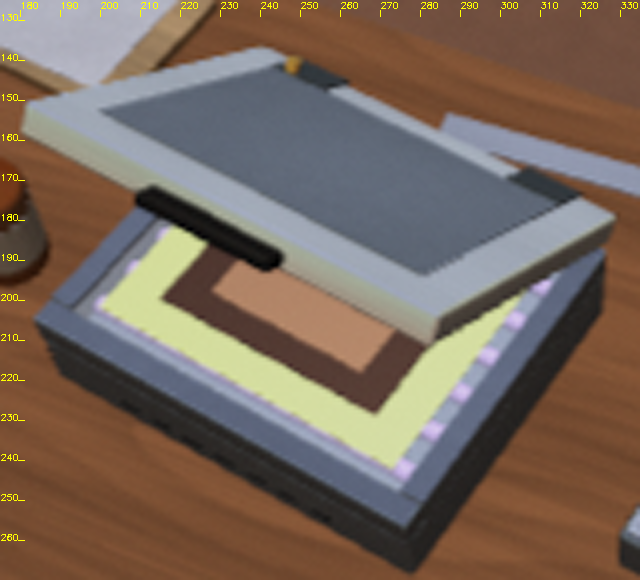

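```bash
cat > h.py <<'E'
import numpy as np
CAM={"side":(420.637,318.014,204.7515,np.array([[0.395,-0.7628,0.512,0.0108],[-0.9186,-0.3325,0.2135,-0.2738],[0.0074,-0.5546,-0.8321,1.1481],[0,0,0,1]])),
"top":(504.0169,325.5386,202.4563,np.array([[-0.028,-0.9875,0.1553,0.376],[-0.9996,0.0279,-0.0025,0.0156],[-0.0018,-0.1553,-0.9879,1.7231],[0,0,0,1]]))}
def proj(c,P):
    f,cx,cy,T=CAM[c]; p=(np.asarray(P)-T[:3,3])@T[:3,:3]
    return np.stack([cx+f*p[:,0]/p[:,2],cy+f*p[:,1]/p[:,2]],1)
def tf(pose,P):
    x,y,a=pose;P=np.asarray(P,float);c,s=np.cos(a),np.sin(a)
    return np.stack([x+c*P[:,0]-s*P[:,1],y+s*P[:,0]+c*P[:,1],P[:,2]],1)
def lidpts(th,P,hx): # P: (dist from hinge toward front, y, above)
    P=np.asarray(P,float);c,s=np.cos(th),np.sin(th)
    return np.stack([hx-(P[:,0]*c)-P[:,2]*-s*1.0*1, P[:,1], .092+P[:,0]*s+P[:,2]*c],1)
E
cat > fit.py <<'E'
from h import *
from scipy.optimize import least_squares
con=[[.1,.1,.062],[.1,-.1,.062],[-.1,-.1,.062],[-.1,.1,.062]]
ct=np.array([[366.4,178.9],[424.3,185],[417.9,242.9],[359.3,236.4]]);cs=np.array([[362.5,210.3],[420.8,239.7],[392,292.5],[330.3,258.3]])
keys=[[-.065,.06,.082],[-.065,-.06,.090]]
kt=np.array([[373,226.9],[409.7,231]]);ks=np.array([[347.8,252.5],[385.8,272.3]])
def r(p):
    W=tf(p,con+keys); return np.r_[(proj("top",W)-np.r_[ct,kt]).ravel(),(proj("side",W)-np.r_[cs,ks]).ravel()]
s=least_squares(r,[.6,-.1,0]);print("console",s.x,np.round(s.fun.reshape(-1,2),1).tolist())
np.set_printoptions(precision=4,suppress=True)
print("keys start,rocker pivot,on_end,stop,dial",tf(s.x,[[-.065,.06,.082],[-.065,0,.076],[-.049,0,.081],[-.065,-.06,.09]]))
lid=[[.004,.17,.028],[.004,-.17,.028],[.284,-.17,.028],[.284,.17,.028]]
lt=np.array([[227,157],[329,168],[321,233],[205.4,220.6]]);ls=np.array([[240.5,136.8],[328.3,178.8],[283.8,205.5],[181.8,150.5]])
bt=np.array([[216,247],[320,258]]);bs=np.array([[184.3,205],[276.8,256.8],[326.3,188.8]])
def r2(p):
    B=tf(p[:3],[[-.14,.17,.09],[-.14,-.17,.09],[.14,-.17,.09]]);L=tf(p[:3],lidpts(p[3],lid,p[4]))
    return np.r_[(proj("top",B[:2])-bt).ravel(),(proj("side",B)-bs).ravel(),(proj("top",L)-lt).ravel(),(proj("side",L)-ls).ravel()]
s=least_squares(r2,[.6,.25,0,.5,.144]);print("unit",s.x,np.round(s.fun.reshape(-1,2),1).tolist())
p=s.x
for th in np.linspace(p[3],0,5): print(th,tf(p[:3],lidpts(th,[[.254,0,.028]],p[4])))
E
python3 fit.py
```

```text
console [ 0.60491724 -0.21021604 -0.14840789] [[-0.7, -1.5], [0.7, -0.6], [1.7, 0.7], [-0.1, -0.1], [-0.1, -0.2], [0.1, -0.2], [-0.4, -1.2], [1.0, -0.5], [-0.3, 1.4], [-1.6, 0.4], [-0.4, 0.4], [-0.0, 0.0]]
keys start,rocker pivot,on_end,stop,dial [[ 0.5495 -0.1413  0.082 ]
 [ 0.5406 -0.2006  0.076 ]
 [ 0.5565 -0.203   0.081 ]
 [ 0.5318 -0.2599  0.09  ]]
unit [ 0.6146  0.1836 -0.1359  0.5975  0.1409] [[-0.4, -0.6], [0.0, -0.3], [-1.4, -0.2], [-0.4, 0.8], [0.8, -0.7], [-0.5, -0.4], [0.8, -0.5], [0.6, 0.3], [-0.6, 0.1], [-0.2, 0.1], [1.2, 1.0], [1.0, -0.5], [-1.4, 0.4]]
0.5974834124642772 [[0.5617 0.1909 0.258 ]]
0.4481125593482079 [[0.5394 0.1939 0.2273]]
0.2987417062321386 [[0.5218 0.1963 0.1935]]
0.1493708531160693 [[0.5094 0.198  0.1575]]
0.0 [[0.5025 0.199  0.12  ]]
```

```bash
cat >> h.py <<'E'
from scipy.spatial.transform import Rotation as Rn
UNIT=np.array([.6146,.1836,-.1359]);TH0=.5975;HX=.1409
CON=np.array([.6049,-.2102,-.1484])
def down(a): # jaw along local y of frame yawed a
    x=np.array([-np.sin(a),np.cos(a),0]);z=np.array([0,0,-1.])
    return Rn.from_matrix(np.stack([x,np.cross(z,x),z],1)).as_quat()
def lidtcp(th,w=.0095,d=.254,up=0.):
    P=lidpts(th,[[d,0,.028]],HX); P[:,0]-=w; P[:,2]+=up
    return tf(UNIT,P)[0]
E
python3 - <<'E'
from station import bot, read_camera
from h import *
import cv2
q=down(UNIT[2])
p=lidtcp(TH0,up=.05);print(p,bot.ik(p,q))
bot.gripper_to(0.0)
s=bot.sense();bot.line_to(list(s["ee_pos"]+[0,0,.12]),max_speed=.2)
bot.move_to(list(p),list(q))
s=bot.sense();print(s["time"],s["ee_pos"],s["finger_gap"],s["ft_force"])
for n in ["side","wrist"]: cv2.imwrite(f"pics/{n}1.png",read_camera(n)["color"][:,:,::-1])
E
```

```text
[0.55233843 0.19211382 0.3080435 ] [-0.09165356  0.3050128  -0.36281456  1.623974    0.11319123  1.23337135
  0.95821554]
4.0583 [0.55184208 0.19365547 0.30796635] 0.00468598579899233 [-0.67581452  0.15334033  0.45157068]
```

View pics/side1.png

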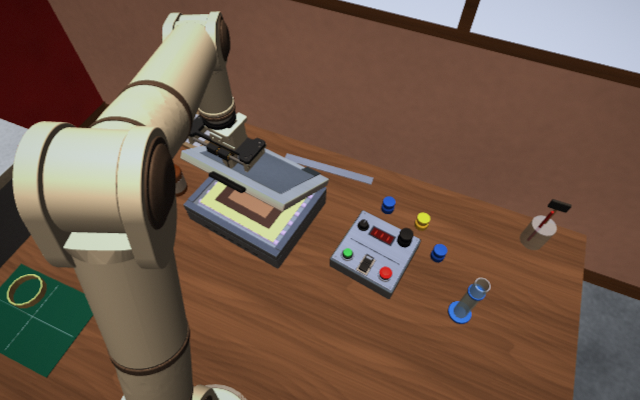

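View pics/wrist1.png

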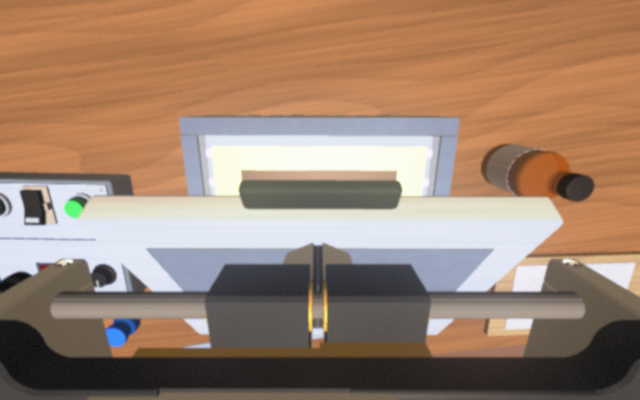

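The wrist view shows the closed fingertips at (318,255), centred above the lid and just behind the grip lip at (320,192). The bottle at (530,175) is clear. Next I'll touch the lid, then follow its arc down.

Run:
```python
from station import bot, read_camera
from h import *
import cv2
def S(l):
    s=bot.sense();print(l,round(s["time"],2),np.round(s["ee_pos"],4),np.round(s["ft_force"],1));return s
p=lidtcp(TH0,up=-.02)
h=bot.line_to(list(p),max_speed=.04,contact_N=1.5); s=S(h)
dz=s["ee_pos"][2]-lidtcp(TH0)[2];print("dz",dz)
if h and abs(dz)<.015:
    for th in np.arange(.5,.05,-.1):
        bot.line_to(list(lidtcp(th,up=.002)),max_speed=.06); s=S(round(th,2))
        if abs(s["ft_force"]).max()>25: break
cv2.imwrite("pics/side2.png",read_camera("side")["color"][:,:,::-1])
```

```text
True 5.12 [0.5519 0.1919 0.272 ] [1.7 0.6 1.4]
dz 0.013935790795798764
0.5 5.87 [0.5371 0.1939 0.2399] [-0.2  0.3  0. ]
0.4 6.44 [0.5229 0.1961 0.2181] [-0.3  0.5  1. ]
0.3 7.02 [0.5118 0.1975 0.1952] [-0.2  0.2  0.4]
0.2 7.59 [0.503  0.1987 0.1713] [-0.3  0.3 -0. ]
0.1 8.17 [0.4965 0.1995 0.1467] [-0.5  0.1 -0.1]
```

View pics/side2.png

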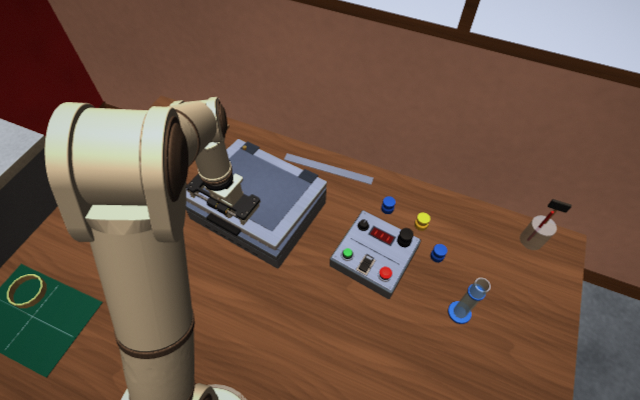

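Run:
```python
from station import bot, read_camera
from h import *
import cv2
def S(l):
    s=bot.sense();print(l,round(s["time"],2),np.round(s["ee_pos"],4),np.round(s["ft_force"],1));return s
bot.line_to(list(lidtcp(.05)),max_speed=.04);S(1)
bot.line_to(list(lidtcp(0.015)),max_speed=.03);S(2)
h=bot.line_to(list(lidtcp(0,up=-.012)),max_speed=.02,contact_N=15);S(h)
for n in ["side","wrist"]: cv2.imwrite(f"pics/{n}3.png",read_camera(n)["color"][:,:,::-1])
```

```text
1 8.73 [0.4944 0.1998 0.1322] [0.5 0.5 0.1]
2 9.18 [0.4933 0.2001 0.1235] [-0.  -0.8 -0.8]
True 9.57 [0.4933 0.2002 0.1203] [-1.5 -1.1  6.9]
```

View pics/side3.png

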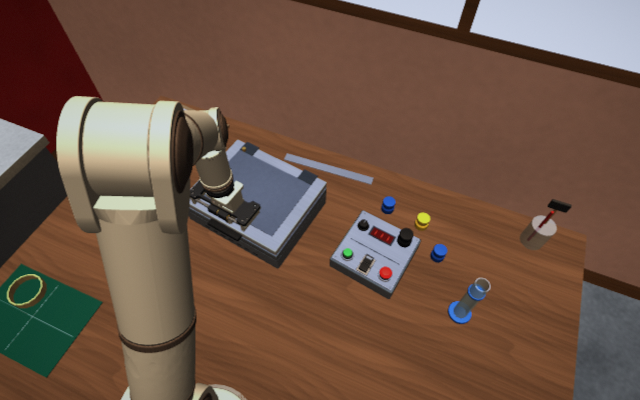

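View pics/wrist3.png

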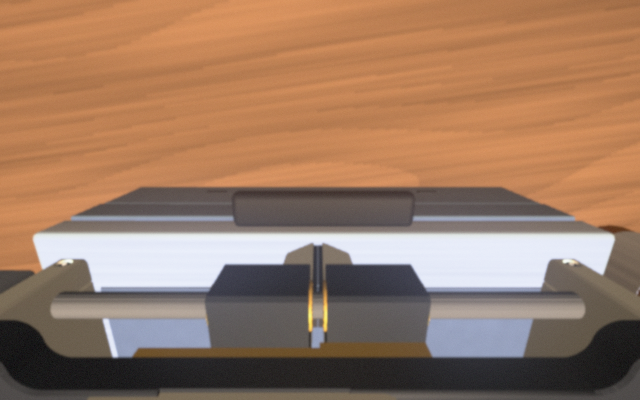

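Contact at z = 0.1203 means the lid is at the shut height. I'll press a little more, lift, and check with the top camera while moving to the rocker. The candidate is the black V-rocker with the white bar at top-image (391,224), the only rocker on the console. The crop showed the bar on its far half.

Run:
```python
from station import bot, read_camera
from h import *
import cv2
def S(l):
    s=bot.sense();print(l,round(s["time"],2),np.round(s["ee_pos"],4),np.round(s["ft_force"],1));return s
h=bot.line_to(list(lidtcp(0,up=-.02)),max_speed=.02,contact_N=15);S(h)
p=bot.sense()["ee_pos"]
bot.line_to(list(p+[0,0,.06]),max_speed=.15);s=S('up')
R=tf(CON,[[-.065+.018,0,.11]])[0]
q=down(CON[2]); print(bot.ik([*R[:2],R[2]+.06],q))
bot.move_to([*R[:2],.17],list(q))
S('above')
for n in ["side","top","wrist"]: cv2.imwrite(f"pics/{n}4.png",read_camera(n)["color"][:,:,::-1])
t=cv2.imread("pics/side4.png");cv2.imwrite("pics/c5.png",cv2.resize(t[120:280,170:340],None,fx=4,fy=4,interpolation=2))
```

```text
True 9.97 [0.4933 0.2003 0.1203] [-1.6 -1.   5.3]
up 10.53 [0.4931 0.2    0.1798] [-0.3  0.2 -0.5]
[ 0.43640532  0.43482627 -0.17050342  1.75570476  0.08746206  0.95841833
  1.65353906]
above 12.05 [ 0.5589 -0.2011  0.1699] [0.3 0.1 0.2]
```

View pics/c5.png

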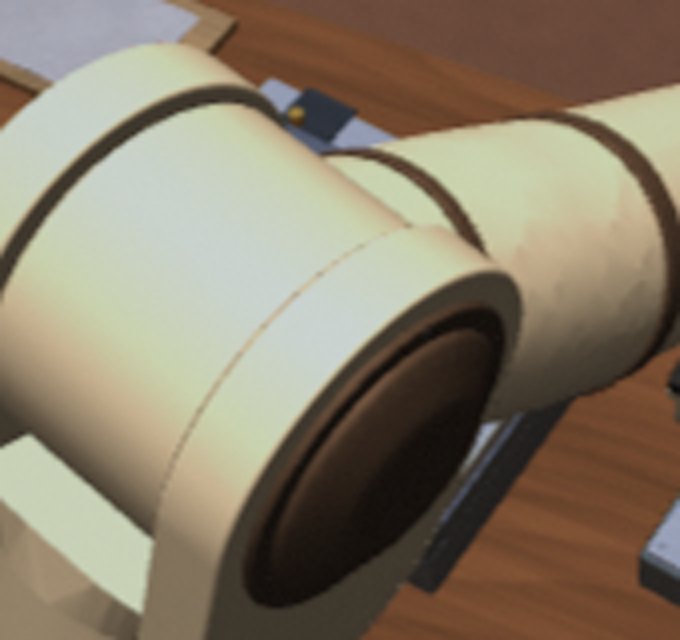

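View pics/wrist4.png

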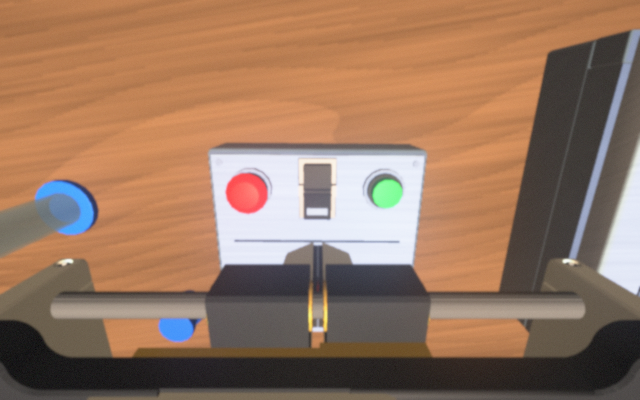

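View pics/top4.png

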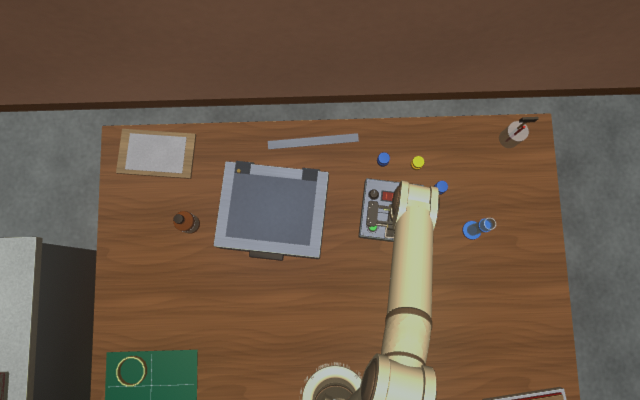

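The top view shows the lid lying flat, covering the base, with only the lip showing at (266,256). The wrist view shows the rocker at (317,190) in line with the fingers, white bar (317,212) on the far half. Pressing it.

Run:
```python
from station import bot, read_camera
from h import *
import cv2
def S(l):
    s=bot.sense();print(l,round(s["time"],2),np.round(s["ee_pos"],4),np.round(s["ft_force"],1));return s
R=tf(CON,[[-.065+.018,0,0]])[0]
bot.line_to([*R[:2],.095],max_speed=.12);S('pre')
h=bot.line_to([*R[:2],.070],max_speed=.025,contact_N=12);S(h)
bot.line_to([*R[:2],.16],max_speed=.12);S('up')
cv2.imwrite("pics/wrist5.png",read_camera("wrist")["color"][:,:,::-1])
t=cv2.imread("pics/wrist5.png");cv2.imwrite("pics/c6.png",cv2.resize(t[120:280,200:440],None,fx=3,fy=3,interpolation=2))
```

```text
pre 12.97 [ 0.559  -0.2033  0.0955] [ 0.1 -0.7  0. ]
True 13.73 [ 0.5596 -0.2035  0.0763] [-1.1 -0.2  6.9]
up 14.58 [ 0.5577 -0.2031  0.1592] [-0.4 -0.4 -0. ]
```

View pics/c6.png

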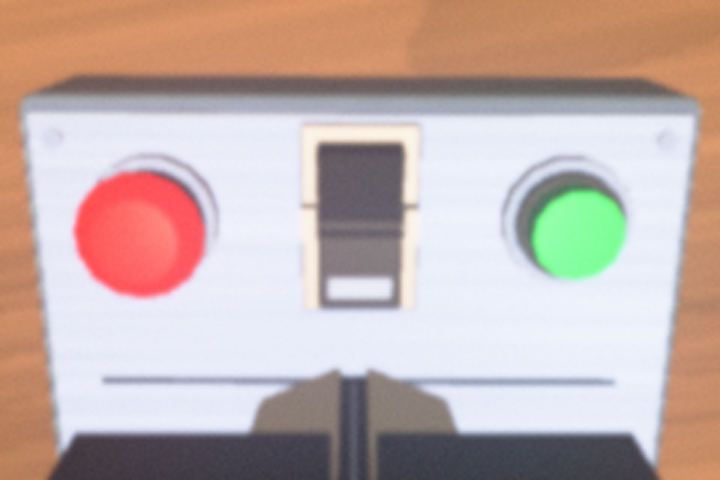

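Run:
```python
from station import bot, read_camera
from h import *
import cv2
bot.line_to([*tf(CON,[[-.065-.05,.06,0]])[0][:2],.2],max_speed=.2)
print(bot.sense()["time"])
for n in ["side","wrist"]: cv2.imwrite(f"pics/{n}6.png",read_camera(n)["color"][:,:,::-1])
a=cv2.imread("pics/wrist4.png")[140:260,200:440];b=cv2.imread("pics/side6.png")[200:300,320:430];b0=cv2.imread("pics/side0.png")[200:300,320:430]
w=cv2.imread("pics/wrist6.png")
cv2.imwrite("pics/c7.png",np.hstack([cv2.resize(x,(400,364),interpolation=2) for x in (b0,b)]))
cv2.imwrite("pics/c8.png",np.vstack([cv2.resize(a,(560,280),interpolation=2),cv2.resize(w,(480,300))[:, :].copy() if 0 else cv2.resize(w[120:260,200:480],(560,280),interpolation=2)]))
```

```text
15.275
```

View pics/c7.png

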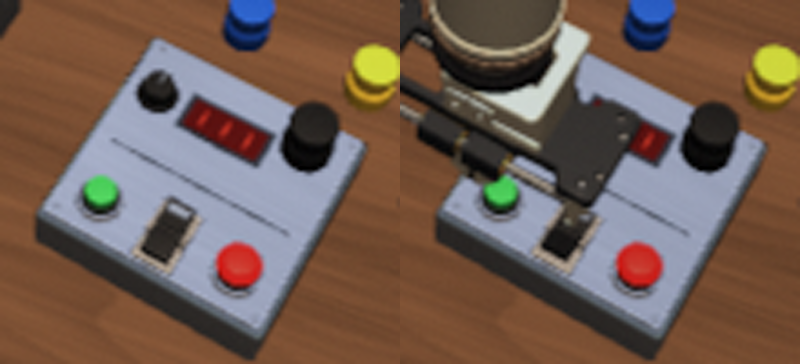

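View pics/c8.png

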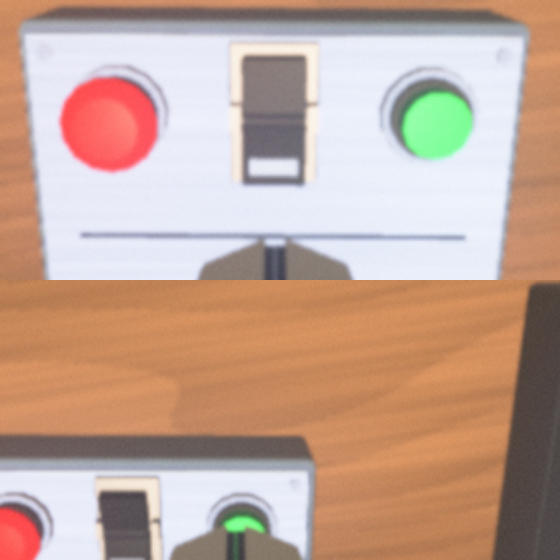

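The shading has swapped: the near half is now dark and raised, and the far half is lit and level, with contact at 0.0763. The rocker is on. The start key is the only green flat key, at top (373,227) and side (348,252). Pressing it next.

Run:
```python
from station import bot, read_camera
from h import *
import cv2
def S(l):
    s=bot.sense();print(l,round(s["time"],2),np.round(s["ee_pos"],4),np.round(s["ft_force"],1));return s
R=tf(CON,[[-.065,.06,0]])[0]
bot.line_to([*R[:2],.13],max_speed=.15)
bot.line_to([*R[:2],.092],max_speed=.1);S('pre')
h=bot.line_to([*R[:2],.070],max_speed=.025,contact_N=16);S(h)
bot.dwell(.2);S('hold')
bot.line_to([*R[:2],.16],max_speed=.1);S('up')
bot.line_to([.42,.0,.3],max_speed=.25);S('away')
for n in ["side","wrist","top"]: cv2.imwrite(f"pics/{n}7.png",read_camera(n)["color"][:,:,::-1])
b=cv2.imread("pics/side7.png")
cv2.imwrite("pics/c9.png",cv2.resize(b[120:310,170:440],None,fx=2.9,fy=2.9,interpolation=2))
```

```text
pre 16.63 [ 0.5495 -0.1413  0.0923] [-0.5 -0.4  0.9]
True 17.3 [ 0.5499 -0.1414  0.0763] [-1.8  0.9  9. ]
hold 17.5 [ 0.5498 -0.1414  0.0763] [-2.3  0.   7.9]
up 18.49 [ 0.5489 -0.1411  0.1593] [ 0.3 -0.3 -0.4]
away 19.59 [ 0.42   -0.0009  0.2992] [-0.8  0.4 -0.6]
```

View pics/c9.png

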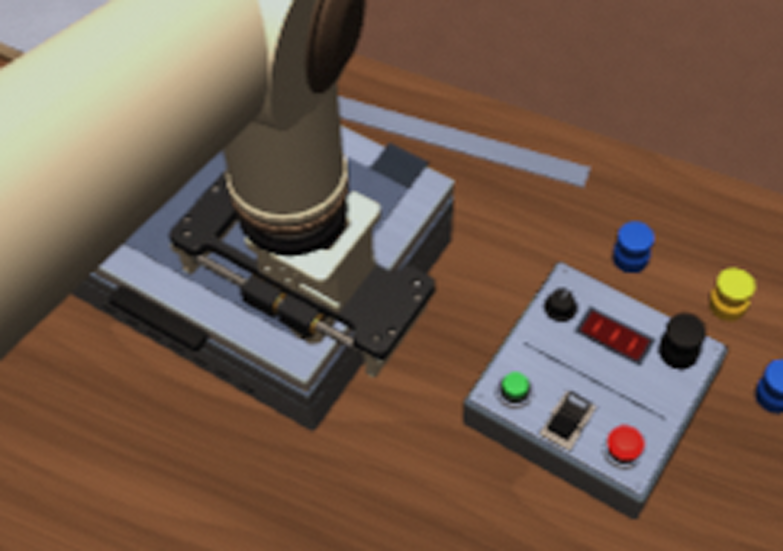

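View pics/top7.png

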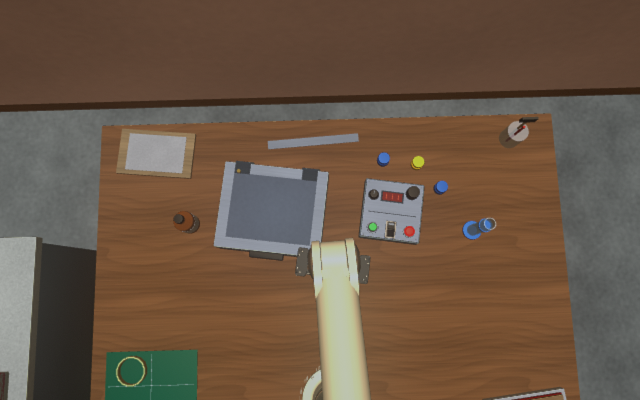

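Side view: the green key is out again at crop (515,386), the rocker has its near half raised, and the stop key, dial and loupe haven't moved. I'll check the lid corners numerically before handing in.

Run:
```python
from h import *
import cv2
np.set_printoptions(precision=1,suppress=True)
lid=[[.004,.17,.028],[.004,-.17,.028],[.284,-.17,.028],[.284,.17,.028]]
t=cv2.imread("pics/top7.png")[150:270,200:345];o=cv2.resize(t,None,fx=5,fy=5,interpolation=2)
for th,c in((0,(0,255,0)),(.05,(0,0,255))):
    P=proj("top",tf(UNIT,lidpts(th,lid,HX)));print(th,P.tolist())
    cv2.polylines(o,[np.int32((P-[200,150]+.5)*5)],True,c,1)
cv2.imwrite("pics/c10.png",o)
d=cv2.absdiff(cv2.imread("pics/top7.png"),cv2.imread("pics/top0.png")).max(2)
for n,(x0,y0,x1,y1) in dict(bottle=(170,208,204,236),cyl=(460,212,500,242),loupe=(405,183,420,202),dial=(367,187,380,201),stop=(402,224,416,238)).items(): print(n,d[y0:y1,x0:x1].max())
```

```text
0 [[225.63159453037576, 161.24462741009188], [329.23784455850716, 172.18873230081937], [319.81065930849303, 258.265506854308], [213.44811514961305, 246.68707826396485]]
0.05 [[225.68110944892686, 160.81540100565533], [329.28415799327587, 171.75749401759782], [319.81306282517437, 257.49960467036993], [212.5315747633519, 245.82418726079123]]
bottle 5
cyl 6
loupe 5
dial 5
stop 5
```

View pics/c10.png

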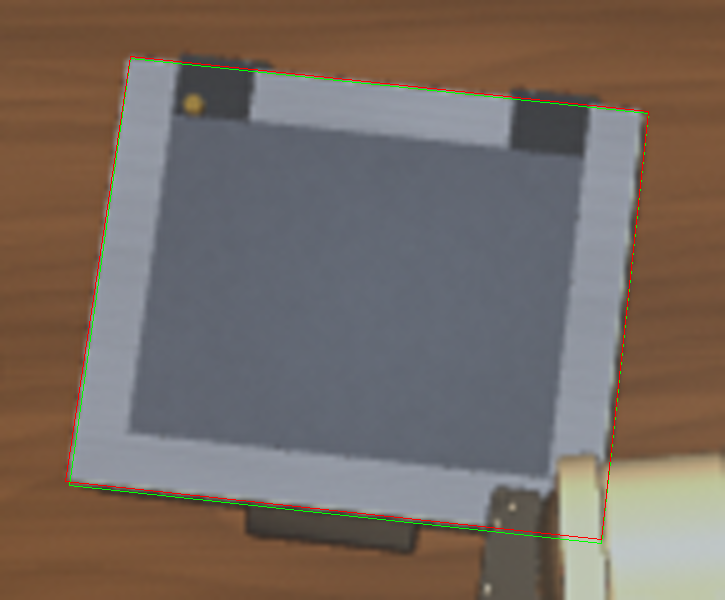

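Run:
```python
from station import bot, order
order.close_job(); print(bot.sense()["time"])
```

```text
the job is handed in; nothing more can be done
the job is handed in; nothing more can be done
```

I handed the job in at about 20 s on the robot clock (limit 58 s). All three actions were done in the order asked, using closed fingers only.

- **Lid:** I pushed it down along its arc at 0.06 m/s or less, slowing to 0.02 m/s at the end. It stopped hard with the fingertip at 120.3 mm (nominal 120 mm), and a second 15 N press did not move it. The pictures are consistent with a shut lid, but the top view is too coarse to tell 0 from 0.05 rad, so "fully shut" rests on the contact readings.
- **Vacuum rocker:** I pressed the far, white-marked half until it stopped at 76.3 mm (76 mm is fully on). The light and dark shading of its two halves swapped, which fits it having tipped.
- **Start key:** I pressed it to 76.3 mm, about 5.7 mm in (4.5 mm counts as fully in), held it 0.2 s and released it. The side view afterwards shows it out again.
- **Everything else:** The top view shows no change at the stop key, dial, loupe, bottle or cylinder. The arm ended clear of everything.

No final check failed. The force readings while pushing the lid down were near zero, below the 2 to 6 N stated, because I read them only between moves when the arm had stopped. They therefore do not show what force the lid took while moving.

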